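# Turn the nested stock bin to stand on its ledges

### The arm

A 6-joint arm with a two-finger parallel gripper is mounted at the origin on the work surface. World frame = base frame: x ahead of the robot, y to its left, z up, the work surface at z = 0. Lengths are in m, angles in rad, forces in N, time in s.
With the tool pointing down it reaches from about 0.275 to 0.75 m from the base axis. Payload 10.2 kg.
Tool frame: the origin (TCP) lies at the centre of the arm's flange, where the gripper is bolted on; the fingertips stand 166 mm ahead of it and the grasp point (between the pads) lies 147 mm ahead of it; x points along the fingers, y is the direction in which the jaws open and shut, and the axes are right-handed (so a half turn about x gives the same grasp; the last joint's range is limited). The gripper opens to 88 mm and grips with 3 to 60 N. Pads are 18 mm wide; open, the fingers measure 123 mm over their backs; the gripper's body (75 mm by 187 mm) begins 45 mm behind the grasp point.
Start: joints at [-1.484, 0.313, 1.498, -0, 1.331, -0.223], TCP at [0.16, -0.5, 0.405] pointing down, gripper open.
Joint ranges: [-2.94, 2.94], [-0.97, 2.17], [0.19, 2.56], [-1.23, 4.37], [0.02, 3.11], [-2.88, 2.88]. Speed limits (rad/s): [2.39, 2.39, 3.01, 3.14, 3.14, 3.14].

### API

Orientations are given as a unit quaternion [x, y, z, w].
In Python, from station import read_state, capture, get_calibration, finish_job gives the robot as it stands.
- The arm moves only by the tool arm_command, never from a script. Its argument "rows" is a list of rows, each a list of 7 numbers: the shift along the tool's x, y, z as a fraction of full scale, then the turn, a rotation vector about the tool's x, y, z as a fraction of full scale, then the opening, from 0 (shut) to 1 (fully open). In form: [[x, y, z, ax, ay, az, hand], ...]. A call has 1 to 8 rows; each row shifts and turns the commanded pose from where the row before left it, along the tool's axes as they then stand; what a row does not reach is not made up. Full scale, the value 1, is 1 m for a shift and 60 degrees for a turn. A row lasts 1/12 s, in which the tool goes at most 41.7 mm and 7.16 degrees, less where a joint would pass 70% of its speed; a pose out of reach is approached as far as the arm can. A call with a number of a shift or a turn outside -1 to 1 is refused whole. A call with a gripper value outside its range is refused whole. The fingers move at their own pace and stop on an object; "newtons" is the grip in N (left out, the last holds). Time passes only in rows, so rows that do not move let the fingers close. It gives the time, the measured TCP pose, the force and the opening at its end, in the units of the state.
- read_state(): the state, without advancing time (a new reading comes with each control period).
- capture(name): name is "scene" or "top"; returns the picture (480x640x3 uint8, red, green, blue); there is no depth.
- get_calibration(name): a dict with "fx", "fy", "cx", "cy" (pixels), "R" (3x3) and "t" (3): a world point X has camera coordinates R X + t. Camera axes: x right, y down, z forward; pixel columns grow to the right and rows downward; lengths in m; the calibration is good to about 2 mm. A picture is of the moment at which its call begins. get_calibration takes no time and is no camera call.
- finish_job(): hands the job in, once; it reports no verdict.
The state is a dict: "clock": time; "qpos": joint angles; "dq": joint speeds; "effort": joint torques, N m; "tcp_pos": TCP position; "tool_rot": TCP orientation; "force": force on the tool from outside, world axes, zero at the start; "moment": the same for the moment, N m; "opening": finger opening in m.
Only numpy, scipy, OpenCV 4.12 (cv2) and the standard library are available. Lean on these libraries where they do the work, as an engineer would, in place of code of your own. Each camera call takes 0.05 s, during which the arm holds its last target. There are 200 camera calls.

### The job

On the shop counter two stock bins are nested, green ends together. First gently slide the nested pair fully home into the oak corner stop, square against both black rails. Then lift the top bin out, turn it half a turn and set it gently back so that its feet rest on the bottom bin's ledges, leaving the bottom bin home in the corner, and do not disturb the bottle, jar or goblet.

Things in the scene. Friction and masses are not known exactly. Their poses are not given: they have to be found in the camera images.
- stop: Fixed corner stop: two oak panels 130 mm high at a right angle, each with a black rail 10 mm proud of it, 53 to 67 mm above the counter. Origin: inside corner of the two rail faces, at counter height. One rail (205 mm long) lies along -y from the origin and faces +x; the other (130 mm) lies along +x and faces -y. Bins go in the +x, -y quarter, long side on the long rail.
- home (a point): Point on the counter where a bin's origin lies when it is fully home and square (54 mm from the long rail, 95 mm from the short one), its length along the stop's y. The panels leave no finger room beside the two bin walls facing them, nor at a bin stacked on ledges; the other two sides are open. There is free counter to set a bin down about 250 mm along the stop's -y.
- lower: Bottom bin, dark grey plastic, 0.26 to 0.38 kg, loose. Same shape as the top bin: 190 x 108 mm rim, 70 mm high. Origin: centre of underside; x along its length to the green end, z up. Starts 15 to 35 mm short of both rails, up to 0.11 rad askew, green end roughly along the stop's -y. 10 N or less slides the pair.
- upper: Top bin, light stone colour, 0.18 to 0.26 kg, axes as the bottom bin. Tub 169 x 87 mm outside up to 38 mm height, where a 4 mm step (34 to 38) widens it to 190 x 108 mm outside, walls 8 mm thick, 174 x 92 mm inside, up to the rim at 70 mm. Starts nested: feet down the slots, origin 38 mm above the bottom bin's, rim 108 mm above the counter.
- lower_ledge (a point): A ledge of the bottom bin, at (32, 50, 60) mm in its frame: a cut 26 mm wide and 10 mm deep in the rim of a long wall. Others: x = -66, and the same at y = -50. With the bins' green ends opposite, the feet rest here: top bin's origin 60 mm above the bottom bin's, its underside 10 mm inside the rim with 2.5 mm play on all sides.
- lower_slot (a point): A deep slot of the bottom bin, at (-32, 50, 38) mm in its frame: a cut 26 mm wide from the rim down to the step. Others: x = +66, and the same at y = -50. The top bin's feet drop down these when the green ends are together, so that it nests. The top bin has the same ledges and slots.
- upper_foot (a point): Underside of a foot of the top bin, at (66, 49, 0) mm in its frame. Feet are 20 mm wide along x, 12 mm high, and stand out from the tub to y = +-54 mm, flush with the underside; the others are at x = -32 and at y = -49. The bottom bin has the same feet.
- upper_wall (a point): Middle of the top edge of the top bin's +y long wall, at (0, 50, 70) mm in its frame; the -y wall is its mirror. The middle 38 mm of each long wall and the whole of both end walls (at x = +-91 mm) are uncut, 8 mm thick, and can be pinched from above over the upper 30 mm.
- lower_green (a point): Top of the green-marked end of the bottom bin, at (95, 0, 70) mm in its frame.
- upper_green (a point): Top of the green-marked end of the top bin, at (95, 0, 70) mm in its frame.
- bottle: Stoneware bottle, 68 mm diameter, 172 mm high; origin at the centre of its underside. A bystander.
- jar: Amber glass jar, 76 mm diameter, 100 mm high; origin at the centre of its underside. A bystander.
- goblet: Glass goblet, 76 mm diameter, 120 mm high; origin at the centre of its underside. A bystander.
There are look-alikes about, which are no part of the job. There is more than one size of the upper; the job needs the middle-sized.

How it is judged:
By the outcome, as a careful person would: the job done as asked, in the order asked, and still so for the second after the job is handed in, with the robot touching nothing.
It also fails if it takes over 72 s, if anything falls off the work surface, if the arm or the gripper's body presses on something with over 40 N, if the wrist force passes 120 N, or if a joint passes its speed limit or range.

## Working session

There is one attempt and no reset: what is moved stays moved. The work goes in short steps, Python scripts to look and compute and a tool call to move; the robot and the scene stay as the last step left them, time stands still between calls to the robot, and variables do not carry over. Pictures are saved under pics/ and viewed, on a budget of 10 in all, crops included, one or two more only if the job needs it, and the job is handed in when it is done.

Besides the shell and the picture viewer there is one more tool, called after "Emit:" as name(argument=value, ...), one argument or row to a line, values as JSON. arm_command: Moves the arm, as the interface text tells. Shift numbers are shares of 1 m and turn numbers shares of 60 degrees, none past 1 either way. Its arguments: {"type":"object","properties":{"rows":{"type":"array","items":{"type":"array","items":{"type":"number","minimum":-1,"maximum":1}}},"newtons":{"type":"number"}},"required":["rows"]}

```bash
mkdir -p pics; ls
python3 - <<'E'
from station import *
import cv2
for n in("scene","top"):
    im=capture(n); cv2.imwrite(f"pics/{n}0.png",im[:,:,::-1]); c=get_calibration(n); print(n,c)
print(read_state())
E
```

```text
pics
scene {'fx': 556.1096937562226, 'fy': 556.1096937562226, 'cx': 324.157952270785, 'cy': 240.3141948020464, 'R': array([[ 0.79388456,  0.60803363, -0.0065125 ],
       [ 0.48015257, -0.63341509, -0.60682686],
       [-0.37309625,  0.47862348, -0.79480737]]), 't': array([-0.47336014, -0.2165853 ,  1.61128405])}
top {'fx': 458.36828486732895, 'fy': 458.36828486732895, 'cx': 316.12885744511124, 'cy': 242.9158509050557, 'R': array([[ 0.02851136, -0.99953616, -0.01070326],
       [-0.99076685, -0.02683816, -0.13289379],
       [ 0.13254489,  0.01439342, -0.99107249]]), 't': array([-0.00459036,  0.59804283,  1.01344678])}
{'clock': 0.1, 'qpos': array([-1.48437742e+00,  3.13382974e-01,  1.49830685e+00,  9.36659800e-06,
        1.33095187e+00, -2.23422457e-01]), 'dq': array([ 0.00200082, -0.00102625, -0.00287436,  0.00224868, -0.00239133,
        0.00073724]), 'effort': array([ 3.52013216e-03, -4.02809644e+01, -2.52641863e+01,  6.95640687e-02,
        3.42404586e-02, -6.76371496e-05]), 'tcp_pos': array([ 0.1600526 , -0.4999871 ,  0.40424429]), 'tool_rot': array([ 0.69866693,  0.10947681, -0.69860974,  0.1087372 ]), 'force': array([ 0.18341336,  1.11646809, -0.11211283]), 'moment': array([0.04182525, 0.00397465, 0.03067636]), 'opening': 0.08823670190720789}
```

View pics/top0.png

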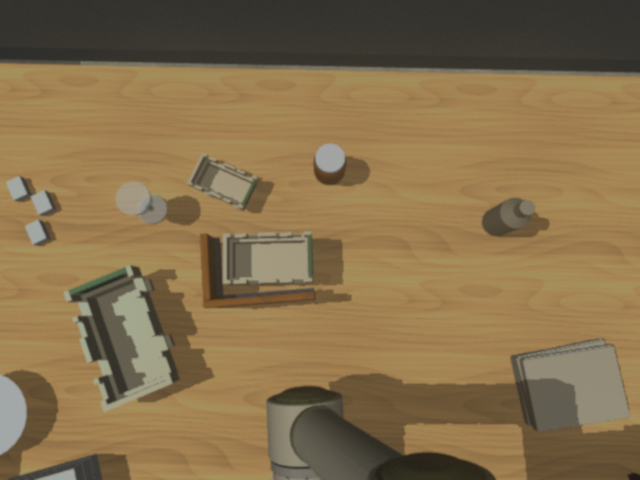

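View pics/scene0.png

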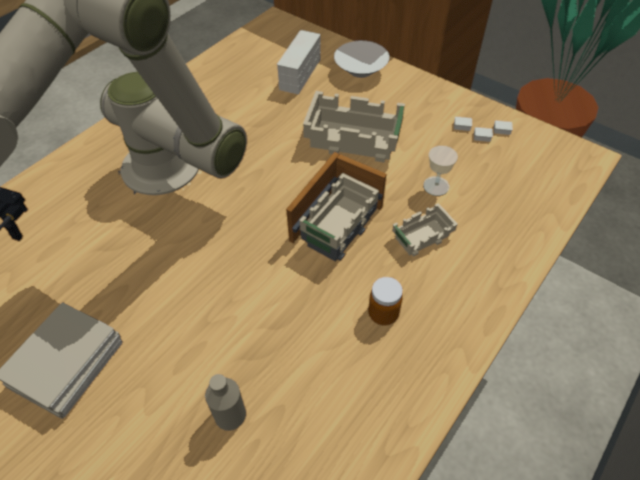

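The top view shows the nested pair at about (268,260), with its green end to the right at column 312. The stop's corner is at the lower left, about (213,298). The bottle is at (505,218), the jar at (330,163) and the goblet at (142,203). I'll crop both views around the pair.

```bash
cat > h.py <<'E'
import numpy as np, cv2
from station import *
def ray(n,px,z):
    c=get_calibration(n); d=np.array([(px[0]-c['cx'])/c['fx'],(px[1]-c['cy'])/c['fy'],1.])
    R,t=c['R'],c['t']; o=-R.T@t; d=R.T@d
    return (o+d*(z-o[2])/d[2])
def proj(n,X):
    c=get_calibration(n); p=c['R']@np.array(X)+c['t']; return np.array([c['fx']*p[0]/p[2]+c['cx'],c['fy']*p[1]/p[2]+c['cy']])
def crop(im,x0,y0,w,h,s,name):
    a=im[y0:y0+h,x0:x0+w,::-1]; a=cv2.resize(a,None,fx=s,fy=s,interpolation=cv2.INTER_CUBIC)
    a=np.clip(a.astype(float)*1.4,0,255).astype(np.uint8)
    cv2.imwrite(name,a)
E
python3 - <<'E'
from h import *
a=cv2.imread("pics/top0.png")[:,:,::-1]; b=cv2.imread("pics/scene0.png")[:,:,::-1]
crop(a,195,220,130,95,6,"pics/c1.png"); crop(b,280,140,115,120,5,"pics/c2.png")
for p in [(330,155)]: print('jar',ray('top',p,.1))
print('bottle',ray('top',(526,208),.172),'goblet',ray('top',(134,198),.12))
E
```

```text
jar [ 0.78776355 -0.0140304   0.1       ]
bottle [ 0.66279553 -0.41121119  0.172     ] goblet [0.67439156 0.40681502 0.12      ]
```

View pics/c1.png

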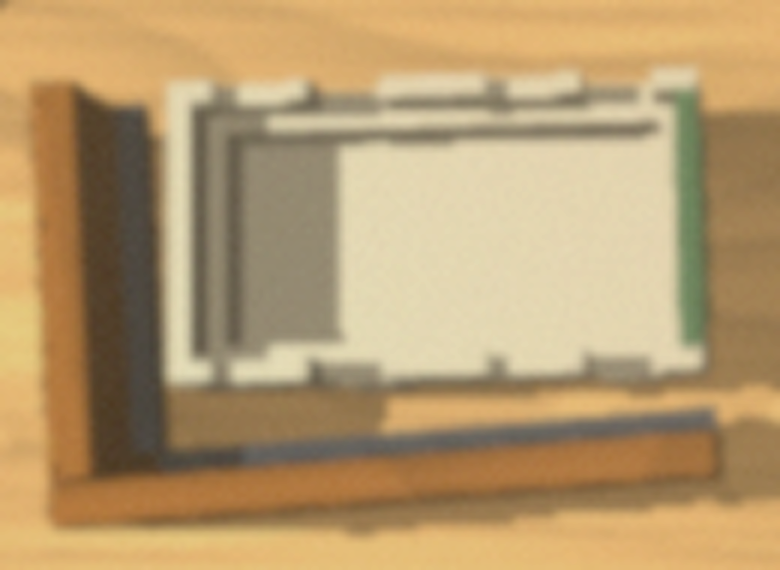

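View pics/c2.png

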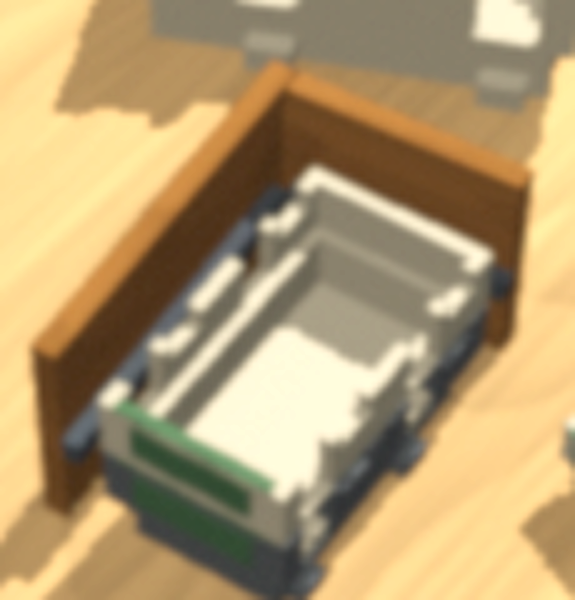

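The crops show the pair's rim corners (crop pixels) at about (168,80), (165,383), (697,70) and (705,375). The rails run along (165,455)–(714,408) and (145,105)–(163,465), so the pair is about 0.06 rad askew. I'll turn these into metric positions with line fits.

Run:
```python
from h import *
im=cv2.imread("pics/top0.png")
hsv=cv2.cvtColor(im,cv2.COLOR_BGR2HSV).astype(float)
C=lambda x,y:(195+(x+.5)/6-.5,220+(y+.5)/6-.5)
c=get_calibration('top'); print('cam',-c['R'].T@c['t'])
# edges by strongest grey gradient near clicked line, sub-pixel
g=cv2.GaussianBlur(im,(3,3),0)[:,:,2].astype(float)
def edge(p,q,z,name,horiz):
    p,q=np.array(C(*p)),np.array(C(*q)); pts=[]
    for s in np.linspace(.1,.9,40):
        m=p+s*(q-p); o=np.arange(-2.5,2.51,.1)
        xs=m[0]+(0 if horiz else 1)*o; ys=m[1]+(1 if horiz else 0)*o
        v=cv2.remap(g.astype(np.float32),xs.astype(np.float32)[None],ys.astype(np.float32)[None],cv2.INTER_CUBIC)[0]
        d=np.abs(np.gradient(v)); k=d.argmax(); pts.append((xs[k],ys[k]))
    W=np.array([ray('top',a,z)[:2] for a in pts],np.float32)
    vx,vy,x0,y0=cv2.fitLine(W,cv2.DIST_HUBER,0,1e-4,1e-4).ravel()
    r=np.abs((W-[x0,y0])@[-vy,vx]); 
    a=np.arctan2(vy,vx); a=(a+np.pi/2)%np.pi-np.pi/2
    print(name,'ang %.3f'%a,'pt %.4f %.4f'%(x0,y0),'med res %.4f'%np.median(r)); return
edge((90,522),(700,477),.130,'long panel outer',1)
edge((120,473),(700,432),.130,'long panel inner',1)
edge((170,455),(710,409),.067,'long rail front',1)
edge((170,455),(710,409),.053,'long rail front .053',1)
edge((36,100),(54,500),.130,'short panel outer',0)
edge((78,100),(92,460),.130,'short panel inner',0)
edge((147,120),(162,450),.067,'short rail front',0)
edge((147,120),(162,450),.053,'short rail front .053',0)
edge((168,95),(165,375),.108,'bin +y end',0)
edge((703,95),(707,365),.108,'bin green end',0)
edge((180,384),(690,377),.108,'bin -x side',1)
for n,p in dict(tl=(168,80),bl=(165,383),tr=(697,70),br=(706,375)).items(): print(n,ray('top',C(*p),.108))
```

```text
cam [ 0.4583247  -0.00312483  1.08382627]
long panel outer ang -1.419 pt 0.4595 0.1076 med res 0.0017
long panel inner ang -1.461 pt 0.4718 0.1362 med res 0.0007
long rail front ang -1.462 pt 0.4853 0.1029 med res 0.0007
long rail front .053 ang -1.462 pt 0.4857 0.1043 med res 0.0007
short panel outer ang 0.116 pt 0.5205 0.2494 med res 0.0006
short panel inner ang 0.111 pt 0.5271 0.2346 med res 0.0005
short rail front ang 0.083 pt 0.5344 0.2206 med res 0.0004
short rail front .053 ang 0.083 pt 0.5355 0.2237 med res 0.0004
bin +y end ang 0.101 pt 0.5584 0.2142 med res 0.0006
bin green end ang 0.065 pt 0.5563 0.0175 med res 0.0005
bin -x side ang 1.538 pt 0.5009 0.1088 med res 0.0019
tl [0.60513523 0.21358621 0.108     ]
bl [0.49650685 0.20859747 0.108     ]
tr [0.61387965 0.02336238 0.108     ]
br [0.50470735 0.01688991 0.108     ]
```

```bash
cat >> h.py <<'E'
from scipy.spatial.transform import Rotation as Ro
PHI=.110; EX=np.array([np.cos(PHI),np.sin(PHI)]); EY=np.array([-EX[1],EX[0]])
U0,V0=.4938,.1645   # rail faces in stop axes
def st():
    s=read_state(); R=Ro.from_quat(s['tool_rot']).as_matrix(); p=s['tcp_pos']
    w=lambda a:np.round([a[:2]@EX,a[:2]@EY,a[2]],4)
    print('t %.2f uvz-stop'%s['clock'],np.round([p[:2]@EX-U0,p[:2]@EY-V0,p[2]],4),'F',w(s['force']).round(1),'open %.4f'%s['opening'])
    print(' tool axes in stop:',w(R[:,0]),w(R[:,1]),w(R[:,2]),'q',s['qpos'].round(2)); return s,R,p
def go(u,v,z):
    "shift from here to stop-relative u,v,z, in tool axes"
    s,R,p=st(); t=np.r_[EX*(u+U0)+EY*(v+V0),z]; print(' shift tool',(R.T@(t-p)).round(4))
E
python3 - <<'E'
from h import *
go(.15,-.11,.405)
E
```

```text
t 0.10 uvz-stop [-0.3896 -0.679   0.4042] F [ 0.3  1.1 -0.1] open 0.0882
 tool axes in stop: [ 0.     0.001 -1.   ] [ 0.1985 -0.9801 -0.001 ] [-9.801e-01 -1.985e-01 -2.000e-04] q [-1.48  0.31  1.5   0.    1.33 -0.22]
 shift tool [-1.000e-04 -4.506e-01 -6.418e-01]
```

Emit:
arm_command(
  rows=[
    [0, 0, 0, 0.0955, 0, 0, 0],
    [0, 0, 0, 0.0955, 0, 0, 0],
    [0, -0.0237, -0.0225, 0, 0, 0, 0],
    [0, -0.0237, -0.0225, 0, 0, 0, 0],
    [0, -0.0237, -0.0225, 0, 0, 0, 0],
    [0, -0.0237, -0.0225, 0, 0, 0, 0],
    [0, -0.0237, -0.0225, 0, 0, 0, 0],
    [0, -0.0237, -0.0225, 0, 0, 0, 0],
  ],
  newtons=20,
)

```text
clock: 0.77
tcp_pos: [0.2792, -0.3425, 0.4045]
tool_rot: [-0.706, -0.039, 0.706, -0.038]
force: [-0.0, -0.2, 0.3]
opening: 0.0373
```

Emit:
arm_command(
  rows=[
    [0, -0.0237, -0.0225, 0, 0, 0, 0],
    [0, -0.0237, -0.0225, 0, 0, 0, 0],
    [0, -0.0237, -0.0225, 0, 0, 0, 0],
    [0, -0.0237, -0.0225, 0, 0, 0, 0],
    [0, -0.0237, -0.0225, 0, 0, 0, 0],
    [0, -0.0237, -0.0225, 0, 0, 0, 0],
    [0, -0.0237, -0.0225, 0, 0, 0, 0],
    [0, -0.0237, -0.0225, 0, 0, 0, 0],
  ],
)

```text
clock: 1.43
tcp_pos: [0.4375, -0.1341, 0.4046]
tool_rot: [-0.706, -0.039, 0.706, -0.039]
force: [-0.6, -0.3, 1.0]
opening: 0.0004
```

Emit:
arm_command(
  rows=[
    [0, -0.0237, -0.0225, 0, 0, 0, 0],
    [0, -0.0237, -0.0225, 0, 0, 0, 0],
    [0, -0.0237, -0.0225, 0, 0, 0, 0],
    [0, -0.0237, -0.0225, 0, 0, 0, 0],
    [0, -0.0237, -0.0225, 0, 0, 0, 0],
    [0, -0.0237, -0.0225, 0, 0, 0, 0],
    [0, -0.0237, -0.0225, 0, 0, 0, 0],
    [0, -0.0237, -0.0225, 0, 0, 0, 0],
  ],
)

```text
clock: 2.1
tcp_pos: [0.5957, 0.074, 0.4043]
tool_rot: [-0.706, -0.039, 0.706, -0.039]
force: [-0.1, -0.7, 0.4]
opening: 0.0004
```

```bash
python3 -c "
from h import *
go(.145,-.111,.222)"
```

```text
t 2.10 uvz-stop [ 0.1064 -0.1563  0.4043] F [-0.2 -0.7  0.4] open 0.0004
 tool axes in stop: [-7.e-04  1.e-04 -1.e+00] [-1.e-04 -1.e+00 -1.e-04] [-1.e+00  1.e-04  7.e-04] q [-0.07  0.48  1.25 -0.    1.41  1.39]
 shift tool [ 0.1823 -0.0453 -0.0387]
```

Emit:
arm_command(
  rows=[
    [0, -0.0225, -0.022, 0, 0, 0, 0],
    [0, -0.0225, -0.022, 0, 0, 0, 0],
    [0.03, 0, 0, 0, 0, 0, 0],
    [0.03, 0, 0, 0, 0, 0, 0],
    [0.03, 0, 0, 0, 0, 0, 0],
    [0.03, 0, 0, 0, 0, 0, 0],
    [0.03, 0, 0, 0, 0, 0, 0],
    [0.03, 0, 0, 0, 0, 0, 0],
  ],
)

```text
clock: 2.77
tcp_pos: [0.6334, 0.1221, 0.2229]
tool_rot: [-0.706, -0.039, 0.706, -0.039]
force: [0.8, -0.1, 1.3]
opening: 0.0006
```

Emit:
arm_command(
  rows=[
    [0, 0, 0.003, 0, 0, 0, 0],
    [0, 0, 0.003, 0, 0, 0, 0],
    [0, 0, 0.003, 0, 0, 0, 0],
    [0, 0, 0.003, 0, 0, 0, 0],
    [0, 0, 0.002, 0, 0, 0, 0],
    [0, 0, 0.002, 0, 0, 0, 0],
    [0, 0, 0.002, 0, 0, 0, 0],
    [0, 0, 0.002, 0, 0, 0, 0],
  ],
)

```text
clock: 3.43
tcp_pos: [0.6146, 0.1199, 0.2269]
tool_rot: [0.708, 0.039, -0.704, 0.039]
force: [5.8, 0.8, 4.5]
opening: 0.0006
```

```bash
python3 -c "
from h import *
st()"
```

```text
t 3.43 uvz-stop [ 0.1302 -0.1128  0.2269] F [5.8 0.2 4.5] open 0.0006
 tool axes in stop: [ 6.2e-03 -3.0e-04 -1.0e+00] [-5.e-04 -1.e+00  3.e-04] [-1.0e+00  5.0e-04 -6.2e-03] q [0.01 0.71 1.37 0.   1.06 1.47]
```

```bash
python3 -c "
from h import *
crop(capture('scene'),270,100,150,170,4,'pics/s1.png');st()"
```

```text
t 3.48 uvz-stop [ 0.13   -0.1128  0.2268] F [6.9 0.3 4.3] open 0.0004
 tool axes in stop: [ 5.6e-03 -3.0e-04 -1.0e+00] [-5.e-04 -1.e+00  3.e-04] [-1.0e+00  5.0e-04 -5.6e-03] q [0.01 0.71 1.37 0.   1.06 1.47]
```

View pics/s1.png

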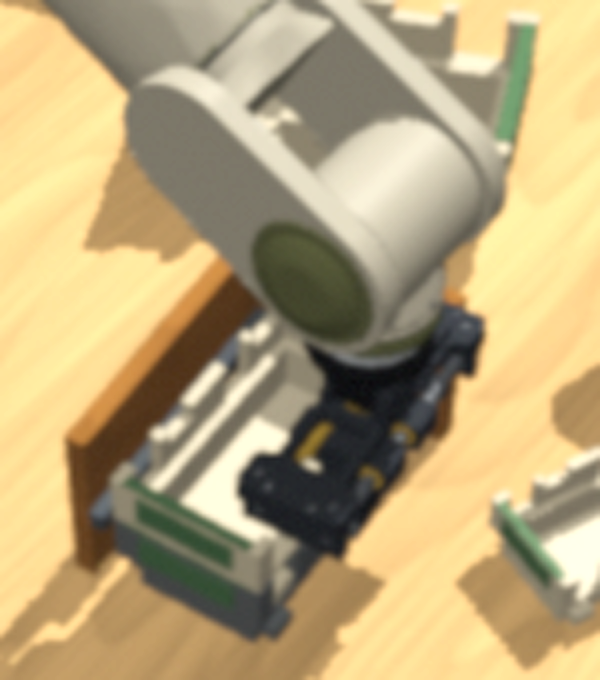

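Emit:
arm_command(
  rows=[
    [-0.003, 0, 0, 0, 0, 0, 0],
    [-0.003, 0, 0, 0, 0, 0, 0],
    [0, 0, 0, 0, 0, 0, 0],
  ],
)

```text
clock: 3.73
tcp_pos: [0.6139, 0.1198, 0.2314]
tool_rot: [0.706, 0.039, -0.706, 0.039]
force: [2.5, 0.8, -1.9]
opening: 0.0004
```

```bash
python3 -c "
from h import *
st()"
```

```text
t 3.73 uvz-stop [ 0.1296 -0.1128  0.2314] F [ 2.5  0.5 -1.9] open 0.0004
 tool axes in stop: [ 7.e-04 -2.e-04 -1.e+00] [-2.e-04 -1.e+00  2.e-04] [-1.e+00  2.e-04 -7.e-04] q [ 0.01  0.7   1.36 -0.    1.07  1.47]
```

Emit:
arm_command(
  rows=[
    [0, 0, 0.0015, 0, 0, 0, 0],
    [0, 0, 0.0015, 0, 0, 0, 0],
    [0, 0, 0.0015, 0, 0, 0, 0],
    [0, 0, 0.0015, 0, 0, 0, 0],
  ],
)

```text
clock: 4.07
tcp_pos: [0.6077, 0.1192, 0.2306]
tool_rot: [-0.706, -0.039, 0.706, -0.039]
force: [3.2, -0.1, -0.6]
opening: 0.0002
```

```bash
python3 -c "
from h import *
st()"
```

```text
t 4.07 uvz-stop [ 0.1233 -0.1127  0.2306] F [ 3.2 -0.4 -0.6] open 0.0002
 tool axes in stop: [-3.e-04  1.e-04 -1.e+00] [-2.e-04 -1.e+00 -1.e-04] [-1.e+00  2.e-04  3.e-04] q [0.   0.69 1.39 0.   1.06 1.47]
```

Emit:
arm_command(
  rows=[
    [0, 0, 0.001, 0, 0, 0, 0],
    [0, 0, 0.001, 0, 0, 0, 0],
    [0, 0, 0.001, 0, 0, 0, 0],
    [0, 0, 0.001, 0, 0, 0, 0],
  ],
)

```text
clock: 4.4
tcp_pos: [0.604, 0.1191, 0.2308]
tool_rot: [0.706, 0.039, -0.706, 0.038]
force: [5.1, 4.7, -2.0]
opening: 0.0004
```

```bash
python3 -c "
from h import *
st()"
```

```text
t 4.40 uvz-stop [ 0.1196 -0.1124  0.2308] F [ 5.6  4.1 -2. ] open 0.0004
 tool axes in stop: [ 1.2e-03  9.0e-04 -1.0e+00] [-4.e-04 -1.e+00 -9.e-04] [-1.0e+00  4.0e-04 -1.2e-03] q [0.   0.68 1.4  0.   1.06 1.47]
```

Emit:
arm_command(
  rows=[
    [0, 0, 0.001, 0, 0, 0, 0],
    [0, 0, 0.001, 0, 0, 0, 0],
    [0, 0, 0, 0, 0, 0, 0],
  ],
)

```text
clock: 4.65
tcp_pos: [0.6026, 0.1191, 0.2314]
tool_rot: [0.708, 0.039, -0.704, 0.038]
force: [9.6, 5.8, -3.6]
opening: 0.0005
```

```bash
python3 -c "
from h import *
st()"
```

```text
t 4.65 uvz-stop [ 0.1182 -0.1123  0.2314] F [10.2  4.7 -3.6] open 0.0005
 tool axes in stop: [ 0.0052  0.0011 -1.    ] [-4.0e-04 -1.0e+00 -1.1e-03] [-1.0e+00  4.0e-04 -5.2e-03] q [0.   0.68 1.41 0.   1.05 1.46]
```

Emit:
arm_command(
  rows=[
    [0, 0, 0.001, 0, 0, 0, 0],
    [0, 0, 0.0, 0, 0, 0, 0],
  ],
)

```text
clock: 4.82
tcp_pos: [0.6021, 0.119, 0.2318]
tool_rot: [0.709, 0.039, -0.703, 0.038]
force: [14.0, 6.9, -2.5]
opening: 0.0004
```

```bash
python3 -c "
from h import *
st()
crop(capture('top'),195,220,130,95,6,'pics/t1.png')"
```

```text
t 4.82 uvz-stop [ 0.1177 -0.1123  0.2318] F [14.6  5.3 -2.5] open 0.0004
 tool axes in stop: [ 0.0078  0.001  -1.    ] [-5.e-04 -1.e+00 -1.e-03] [-1.0e+00  5.0e-04 -7.8e-03] q [0.   0.68 1.41 0.   1.05 1.46]
```

View pics/t1.png

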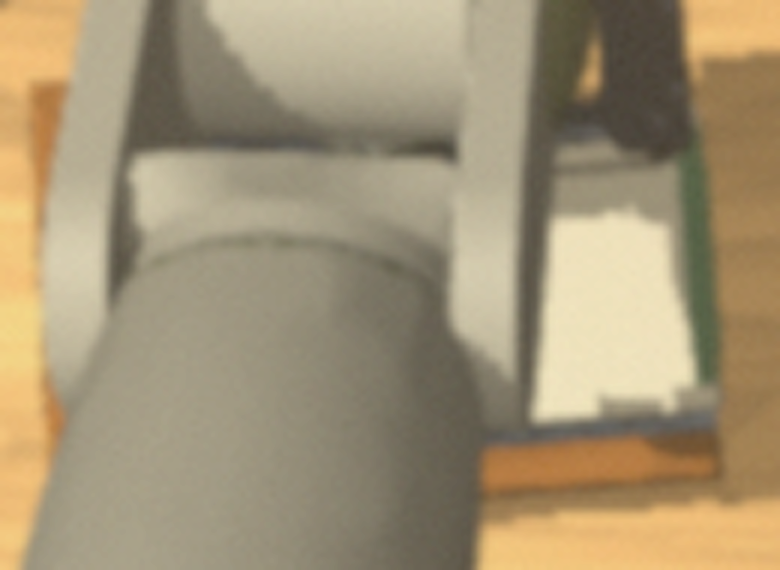

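The top view shows the rim against the long rail at the green end (crop row ~425). Force rose about 4 N per mm, so the long side is on its rail. Next I push the green end.

Emit:
arm_command(
  rows=[
    [0, 0, -0.005, 0, 0, 0, 0],
    [0, 0, -0.02, 0, 0, 0, 0],
    [0, 0, -0.02, 0, 0, 0, 0],
    [0, 0.035, 0, 0, 0, 0, 0],
    [0, 0.035, 0, 0, 0, 0, 0],
    [0, 0.035, 0, 0, 0, 0, 0],
    [0, 0.04, 0, 0, 0, 0, 0],
    [0, 0, 0, 0, 0, 0, 0],
  ],
)

```text
clock: 5.53
tcp_pos: [0.6617, -0.0272, 0.2305]
tool_rot: [-0.706, -0.036, 0.707, -0.037]
force: [0.9, 0.4, -0.4]
opening: 0.0007
```

Emit:
arm_command(
  rows=[
    [0, 0, 0.025, 0, 0, 0, 0],
    [0, 0, 0.03, 0, 0, 0, 0],
    [0, 0, 0.03, 0, 0, 0, 0],
    [0, 0, 0.02, 0, 0, 0, 0],
    [0, -0.01, 0, 0, 0, 0, 0],
    [0, -0.01, 0, 0, 0, 0, 0],
    [0, 0, 0, 0, 0, 0, 0],
  ],
)

```text
clock: 6.12
tcp_pos: [0.5552, -0.0106, 0.2309]
tool_rot: [-0.706, -0.039, 0.706, -0.039]
force: [0.2, 0.4, -0.1]
opening: 0.0004
```

```bash
python3 -c "
from h import *
go(.056,-.206,.231)"
```

```text
t 6.12 uvz-stop [ 0.0569 -0.2359  0.2309] F [ 0.3  0.4 -0.1] open 0.0004
 tool axes in stop: [-1.e-04  3.e-04 -1.e+00] [ 1.4e-03 -1.0e+00 -3.0e-04] [-1.0e+00 -1.4e-03  1.0e-04] q [-0.23  0.57  1.6   0.    0.97  1.23]
 shift tool [-0.0001 -0.03    0.0008]
```

Emit:
arm_command(
  rows=[
    [0, -0.002, 0, 0, 0, 0, 0],
    [0, -0.002, 0, 0, 0, 0, 0],
    [0, -0.002, 0, 0, 0, 0, 0],
    [0, -0.002, 0, 0, 0, 0, 0],
    [0, -0.002, 0, 0, 0, 0, 0],
    [0, -0.002, 0, 0, 0, 0, 0],
    [0, -0.002, 0, 0, 0, 0, 0],
    [0, -0.002, 0, 0, 0, 0, 0],
  ],
)

```text
clock: 6.78
tcp_pos: [0.5533, 0.0035, 0.2307]
tool_rot: [0.706, 0.039, -0.706, 0.039]
force: [1.1, -1.9, -0.4]
opening: 0.0004
```

Emit:
arm_command(
  rows=[
    [0, -0.0015, 0, 0, 0, 0, 0],
    [0, -0.0015, 0, 0, 0, 0, 0],
    [0, -0.0015, 0, 0, 0, 0, 0],
    [0, -0.0015, 0, 0, 0, 0, 0],
  ],
)

```text
clock: 7.12
tcp_pos: [0.5526, 0.0094, 0.2307]
tool_rot: [0.706, 0.039, -0.706, 0.039]
force: [0.7, -3.1, -0.1]
opening: 0.0006
```

```bash
python3 -c "
from h import *
st()"
```

```text
t 7.12 uvz-stop [ 0.0565 -0.2158  0.2307] F [ 0.4 -3.1 -0.1] open 0.0006
 tool axes in stop: [ 1.e-04 -2.e-04 -1.e+00] [-4.e-04 -1.e+00  2.e-04] [-1.e+00  4.e-04 -1.e-04] q [-0.19  0.57  1.61 -0.    0.96  1.27]
```

Emit:
arm_command(
  rows=[
    [0, -0.001, 0, 0, 0, 0, 0],
    [0, -0.001, 0, 0, 0, 0, 0],
    [0, -0.001, 0, 0, 0, 0, 0],
    [0, -0.001, 0, 0, 0, 0, 0],
    [0, -0.001, 0, 0, 0, 0, 0],
  ],
)

```text
clock: 7.53
tcp_pos: [0.552, 0.0145, 0.2308]
tool_rot: [0.706, 0.039, -0.706, 0.039]
force: [1.1, -3.2, -0.5]
opening: 0.0001
```

Emit:
arm_command(
  rows=[
    [0, -0.001, 0, 0, 0, 0, 0],
    [0, -0.001, 0, 0, 0, 0, 0],
  ],
)

```text
clock: 7.7
tcp_pos: [0.5518, 0.0165, 0.2307]
tool_rot: [-0.706, -0.039, 0.706, -0.039]
force: [-0.2, -2.7, -0.3]
opening: 0.0004
```

Emit:
arm_command(
  rows=[
    [0, -0.001, 0, 0, 0, 0, 0],
    [0, 0, 0, 0, 0, 0, 0],
  ],
)

```text
clock: 7.87
tcp_pos: [0.5517, 0.0176, 0.2307]
tool_rot: [-0.706, -0.039, 0.706, -0.039]
force: [0.6, -1.5, -0.8]
opening: 0.0006
```

```bash
python3 -c "
from h import *
st()"
```

```text
t 7.87 uvz-stop [ 0.0565 -0.2075  0.2307] F [ 0.4 -1.6 -0.8] open 0.0006
 tool axes in stop: [-1.e-04  2.e-04 -1.e+00] [-1.e-04 -1.e+00 -2.e-04] [-1.e+00  1.e-04  1.e-04] q [-0.18  0.57  1.61  0.    0.96  1.28]
```

Emit:
arm_command(
  rows=[
    [0, -0.001, 0, 0, 0, 0, 0],
    [0, -0.001, 0, 0, 0, 0, 0],
  ],
)

```text
clock: 8.03
tcp_pos: [0.5515, 0.0194, 0.2307]
tool_rot: [-0.706, -0.039, 0.706, -0.039]
force: [0.2, -3.8, -1.3]
opening: 0.0008
```

Emit:
arm_command(
  rows=[
    [0, -0.001, 0, 0, 0, 0, 0],
    [0, -0.001, 0, 0, 0, 0, 0],
  ],
)

```text
clock: 8.2
tcp_pos: [0.5514, 0.0212, 0.2309]
tool_rot: [0.706, 0.039, -0.706, 0.039]
force: [2.0, -10.5, 1.5]
opening: 0.0005
```

```bash
python3 -c "
from h import *
st()"
```

```text
t 8.20 uvz-stop [ 0.0566 -0.204   0.2309] F [  0.9 -10.7   1.5] open 0.0005
 tool axes in stop: [ 7.e-04 -1.e-03 -1.e+00] [-0.    -1.     0.001] [-1.e+00  0.e+00 -7.e-04] q [-0.17  0.57  1.61 -0.    0.96  1.29]
```

Emit:
arm_command(
  rows=[
    [0, -0.0005, 0, 0, 0, 0, 0],
    [0, 0, 0, 0, 0, 0, 0],
    [0, 0.005, 0, 0, 0, 0, 0],
    [0, 0.03, 0, 0, 0, 0, 0],
    [0, 0.03, 0, 0, 0, 0, 0],
    [0, 0.03, 0, 0, 0, 0, 0],
    [0, 0, -0.03, 0, 0, 0, 0],
    [0, 0, -0.03, 0, 0, 0, 0],
  ],
)

```text
clock: 8.87
tcp_pos: [0.6217, -0.0676, 0.2309]
tool_rot: [-0.706, -0.038, 0.706, -0.037]
force: [0.3, -0.7, 0.5]
opening: 0.0006
```

Emit:
arm_command(
  rows=[
    [0, 0, -0.04, 0, 0, 0, 0],
    [0, 0, -0.01, 0, 0, 0, 0],
  ],
)

```text
clock: 9.03
tcp_pos: [0.6739, -0.0599, 0.2304]
tool_rot: [0.707, 0.039, -0.705, 0.039]
force: [-0.5, 0.4, -0.6]
opening: 0.0003
```

```bash
python3 -c "
from h import *
st()
im=capture('top');cv2.imwrite('pics/t2full.png',im[:,:,::-1]);crop(im,195,220,130,95,6,'pics/t2.png')"
```

```text
t 9.03 uvz-stop [ 0.1695 -0.298   0.2304] F [-0.4  0.5 -0.6] open 0.0003
 tool axes in stop: [ 2.3e-03  4.0e-04 -1.0e+00] [ 2.e-04 -1.e+00 -4.e-04] [-1.0e+00 -2.0e-04 -2.3e-03] q [-0.26  0.81  1.17  0.    1.16  1.2 ]
```

View pics/t2.png

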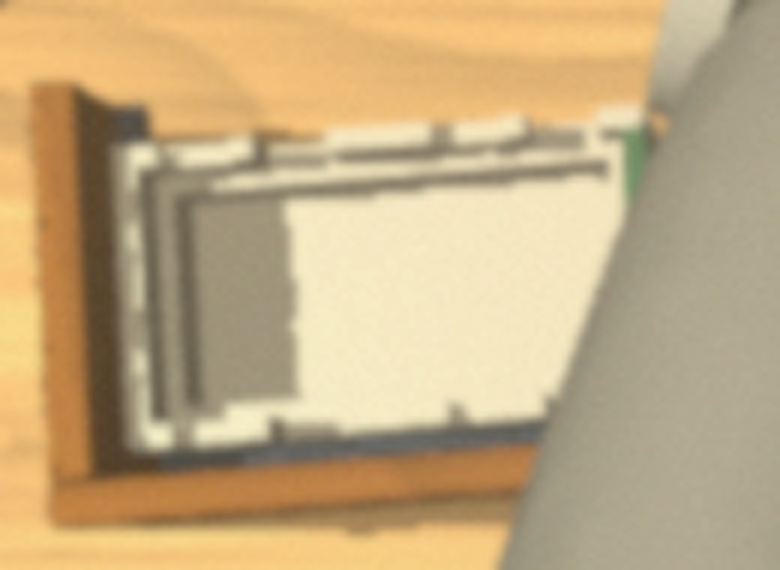

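The pair now sits against both rails in the top view (rim at crop column ~120 and row ~450). I'll confirm with a second light push on the long side.

Emit:
arm_command(
  rows=[
    [0, -0.04, 0, 0, 0, 0, 0],
    [0, -0.04, 0, 0, 0, 0, 0],
    [0, -0.04, 0, 0, 0, 0, 0],
    [0, -0.04, 0, 0, 0, 0, 0],
    [0, -0.04, 0, 0, 0, 0, 0],
    [0, 0, 0.02, 0, 0, 0, 0],
    [0, 0, 0.02, 0, 0, 0, 0],
    [0, 0, 0.005, 0, 0, 0, 0],
  ],
)

```text
clock: 9.75
tcp_pos: [0.6019, 0.1343, 0.2305]
tool_rot: [-0.706, -0.04, 0.706, -0.039]
force: [12.7, 9.4, -3.6]
opening: 0.0003
```

Emit:
arm_command(
  rows=[
    [0, 0, 0.002, 0, 0, 0, 0],
    [0, 0, 0.001, 0, 0, 0, 0],
    [0, 0, 0.001, 0, 0, 0, 0],
    [0, 0, 0.001, 0, 0, 0, 0],
    [0, 0, 0, 0, 0, 0, 0],
  ],
)

```text
clock: 10.17
tcp_pos: [0.6005, 0.1331, 0.2318]
tool_rot: [0.709, 0.039, -0.703, 0.038]
force: [11.7, 7.6, -2.5]
opening: 0.0005
```

```bash
python3 -c "
from h import *
st()"
```

```text
t 10.17 uvz-stop [ 0.1177 -0.0982  0.2318] F [12.5  6.3 -2.5] open 0.0005
 tool axes in stop: [ 0.0079  0.0019 -1.    ] [-0.0014 -1.     -0.0019] [-1.      0.0014 -0.0079] q [0.03 0.68 1.4  0.   1.05 1.49]
```

Emit:
arm_command(
  rows=[
    [0, 0, 0.001, 0, 0, 0, 0],
    [0, 0, 0, 0, 0, 0, 0],
  ],
)

```text
clock: 10.33
tcp_pos: [0.6, 0.133, 0.2322]
tool_rot: [0.71, 0.039, -0.702, 0.037]
force: [15.8, 7.2, -3.4]
opening: 0.0006
```

```bash
python3 -c "
from h import *
st()"
```

```text
t 10.33 uvz-stop [ 0.1172 -0.0982  0.2322] F [16.5  5.5 -3.4] open 0.0006
 tool axes in stop: [ 0.0105  0.0019 -0.9999] [-0.0016 -1.     -0.0019] [-0.9999  0.0016 -0.0105] q [0.03 0.68 1.41 0.   1.05 1.49]
```

Emit:
arm_command(
  rows=[
    [0, 0, -0.005, 0, 0, 0, 0],
    [0, 0, -0.02, 0, 0, 0, 0],
    [0, 0, -0.02, 0, 0, 0, 0],
    [0, 0.038, 0, 0, 0, 0, 0],
    [0, 0.038, 0, 0, 0, 0, 0],
    [0, 0.038, 0, 0, 0, 0, 0],
    [0, 0.02, 0, 0, 0, 0, 0],
    [0, 0, 0.01, 0, 0, 0, 0],
  ],
)

```text
clock: 11.0
tcp_pos: [0.6487, -0.0016, 0.2306]
tool_rot: [0.706, 0.037, -0.706, 0.037]
force: [-0.1, 0.1, -0.4]
opening: 0.0004
```

Emit:
arm_command(
  rows=[
    [0, 0, 0.025, 0, 0, 0, 0],
    [0, 0, 0.03, 0, 0, 0, 0],
    [0, 0, 0.025, 0, 0, 0, 0],
    [0, 0, 0.015, 0, 0, 0, 0],
    [0, -0.01, 0, 0, 0, 0, 0],
    [0, -0.008, 0, 0, 0, 0, 0],
    [0, 0, 0, 0, 0, 0, 0],
    [0, 0, 0, 0, 0, 0, 0],
  ],
)

```text
clock: 11.67
tcp_pos: [0.552, 0.0113, 0.2307]
tool_rot: [0.706, 0.039, -0.706, 0.039]
force: [-0.1, 0.2, -0.2]
opening: 0.0006
```

```bash
python3 -c "
from h import *
go(.056,-.206,.231)"
```

```text
t 11.67 uvz-stop [ 0.0561 -0.2138  0.2307] F [-0.1  0.2 -0.2] open 0.0006
 tool axes in stop: [ 5.e-04 -1.e-04 -1.e+00] [ 8.e-04 -1.e+00  1.e-04] [-1.e+00 -8.e-04 -5.e-04] q [-0.19  0.57  1.61  0.    0.96  1.27]
 shift tool [-0.0003 -0.0078  0.0001]
```

Emit:
arm_command(
  rows=[
    [0, -0.0015, 0, 0, 0, 0, 0],
    [0, -0.0015, 0, 0, 0, 0, 0],
    [0, -0.0015, 0, 0, 0, 0, 0],
    [0, -0.0015, 0, 0, 0, 0, 0],
    [0, 0, 0, 0, 0, 0, 0],
  ],
)

```text
clock: 12.08
tcp_pos: [0.5508, 0.017, 0.2307]
tool_rot: [-0.706, -0.039, 0.706, -0.039]
force: [0.1, 0.5, 0.6]
opening: 0.0006
```

Emit:
arm_command(
  rows=[
    [0, -0.001, 0, 0, 0, 0, 0],
    [0, -0.001, 0, 0, 0, 0, 0],
    [0, -0.001, 0, 0, 0, 0, 0],
    [0, 0, 0, 0, 0, 0, 0],
  ],
)

```text
clock: 12.42
tcp_pos: [0.5504, 0.0199, 0.2308]
tool_rot: [0.706, 0.039, -0.706, 0.039]
force: [0.3, -0.4, -0.5]
opening: 0.0003
```

Emit:
arm_command(
  rows=[
    [0, -0.001, 0, 0, 0, 0, 0],
    [0, 0, 0, 0, 0, 0, 0],
  ],
)

```text
clock: 12.58
tcp_pos: [0.5504, 0.0207, 0.2307]
tool_rot: [0.706, 0.039, -0.706, 0.039]
force: [0.0, -1.3, -0.3]
opening: 0.0006
```

```bash
python3 -c "
from h import *
st()"
```

```text
t 12.58 uvz-stop [ 0.0555 -0.2044  0.2307] F [-0.1 -1.3 -0.3] open 0.0006
 tool axes in stop: [ 1.e-04 -5.e-04 -1.e+00] [-2.e-04 -1.e+00  5.e-04] [-1.e+00  2.e-04 -1.e-04] q [-0.18  0.56  1.62 -0.    0.96  1.29]
```

Emit:
arm_command(
  rows=[
    [0, -0.001, 0, 0, 0, 0, 0],
    [0, -0.001, 0, 0, 0, 0, 0],
    [0, 0, 0, 0, 0, 0, 0],
  ],
)

```text
clock: 12.83
tcp_pos: [0.5505, 0.0215, 0.2313]
tool_rot: [0.707, 0.038, -0.706, 0.04]
force: [0.2, -12.5, 2.2]
opening: 0.0004
```

```bash
python3 -c "
from h import *
st()"
```

```text
t 12.83 uvz-stop [ 0.0557 -0.2036  0.2313] F [ -1.2 -12.5   2.2] open 0.0004
 tool axes in stop: [ 0.0013 -0.0032 -1.    ] [-3.0e-04 -1.0e+00  3.2e-03] [-1.0e+00  3.0e-04 -1.3e-03] q [-0.17  0.56  1.62 -0.    0.96  1.29]
```

Emit:
arm_command(
  rows=[
    [0, 0.005, 0, 0, 0, 0, 0],
    [0, 0.03, 0, 0, 0, 0, 0],
    [-0.04, 0, 0, 0, 0, 0, 0],
    [-0.04, 0, 0, -0.1154, 0, 0, 0.55],
    [0, 0, 0, -0.1154, 0, 0, 0.55],
    [0, 0, 0, -0.1154, 0, 0, 0.55],
    [0, 0, 0, -0.1154, 0, 0, 0.55],
    [0, 0, 0, -0.1154, 0, 0, 0.55],
  ],
)

```text
clock: 13.5
tcp_pos: [0.5539, -0.012, 0.3108]
tool_rot: [0.662, 0.249, -0.662, 0.249]
force: [0.1, 0.1, -0.3]
opening: 0.0313
```

Emit:
arm_command(
  rows=[
    [0, 0, 0, -0.1154, 0, 0, 0.55],
    [0, 0, 0, -0.1154, 0, 0, 0.55],
    [0, 0, 0, -0.1154, 0, 0, 0.55],
    [0, 0, 0, -0.1154, 0, 0, 0.55],
    [0, 0, 0, -0.1154, 0, 0, 0.55],
    [0, 0, 0, -0.1154, 0, 0, 0.55],
    [0, 0, 0, -0.1154, 0, 0, 0.55],
    [0, 0, 0, -0.1154, 0, 0, 0.55],
  ],
)

```text
clock: 14.17
tcp_pos: [0.5539, -0.012, 0.3106]
tool_rot: [0.47, 0.528, -0.47, 0.528]
force: [0.9, 0.2, -0.3]
opening: 0.0484
```

```bash
python3 -c "
from h import *
go(.1055,-.093,.31)
im=cv2.imread('pics/t2full.png')[:,:,::-1]
C=lambda x,y:(195+(x+.5)/6-.5,220+(y+.5)/6-.5)
for p in [(115,150),(132,450),(640,112),(330,131),(432,125)]:
  w=ray('top',C(*p),.108);print(p,(w[:2]@EX-U0).round(4),(w[:2]@EY-V0).round(4))
"
```

```text
t 14.17 uvz-stop [ 0.0554 -0.2372  0.3106] F [ 0.9  0.1 -0.3] open 0.0484
 tool axes in stop: [-2.e-04  6.e-04 -1.e+00] [ 1.e+00  6.e-03 -2.e-04] [ 6.e-03 -1.e+00 -6.e-04] q [-0.23  0.46  1.54  0.    1.14 -0.35]
 shift tool [ 0.0007  0.0509 -0.1439]
(115, 150) 0.1073 0.0017
(132, 450) -0.0 0.0013
(640, 112) 0.1054 -0.1871
(330, 131) 0.1078 -0.0757
(432, 125) 0.1069 -0.1123
```

Emit:
arm_command(
  rows=[
    [0, 0, 0, 0.005, 0, 0, 0.55],
    [0, 0.0165, -0.036, 0, 0, 0, 0.55],
    [0, 0.0165, -0.036, 0, 0, 0, 0.55],
    [0, 0.0165, -0.036, 0, 0, 0, 0.55],
    [0, 0, -0.036, 0, 0, 0, 0.55],
    [0.02, 0, 0, 0, 0, 0, 0.55],
    [0.02, 0, 0, 0, 0, 0, 0.55],
    [0, 0, 0, 0, 0, 0, 0.55],
  ],
)

```text
clock: 14.83
tcp_pos: [0.5872, 0.137, 0.2671]
tool_rot: [0.472, 0.527, -0.475, 0.523]
force: [-1.3, -0.4, -0.6]
opening: 0.0486
```

```bash
python3 -c "
from h import *
go(.105,-.093,.247)"
```

```text
t 14.83 uvz-stop [ 0.1049 -0.0928  0.2671] F [-1.4 -0.2 -0.6] open 0.0486
 tool axes in stop: [-6.5e-03  7.0e-04 -1.0e+00] [ 0.9999 -0.008  -0.0065] [-8.e-03 -1.e+00 -6.e-04] q [ 0.04  0.61  1.41  0.    1.12 -0.07]
 shift tool [0.0201 0.0002 0.0002]
```

Emit:
arm_command(
  rows=[
    [0.01, 0, 0, 0, 0, 0, 0.55],
    [0.01, 0, 0, 0, 0, 0, 0.55],
    [0, 0, 0, 0, 0, 0, 0.4],
    [0, 0, 0, 0, 0, 0, 0.3],
    [0, 0, 0, 0, 0, 0, 0.22],
  ],
  newtons=4,
)

```text
clock: 15.25
tcp_pos: [0.5883, 0.1361, 0.2514]
tool_rot: [0.474, 0.525, -0.473, 0.526]
force: [0.3, 0.1, 0.6]
opening: 0.0306
```

```bash
python3 -c "
from h import *
st()"
```

```text
t 15.25 uvz-stop [ 0.1059 -0.0938  0.2514] F [0.3 0.  0.6] open 0.0306
 tool axes in stop: [ 0.001 -0.    -1.   ] [ 1.     -0.0061  0.001 ] [-0.0061 -1.      0.    ] q [ 0.03  0.63  1.43  0.    1.08 -0.07]
```

Emit:
arm_command(
  rows=[
    [0, 0, 0, 0, 0, 0, 0.15],
    [0, 0, 0, 0, 0, 0, 0.1],
    [0, 0, 0, 0, 0, 0, 0.06],
    [0, 0, 0, 0, 0, 0, 0.04],
    [0, 0, 0, 0, 0, 0, 0.04],
  ],
)

```text
clock: 15.67
tcp_pos: [0.5881, 0.1364, 0.251]
tool_rot: [0.473, 0.525, -0.473, 0.526]
force: [-1.9, -1.1, 3.0]
opening: 0.008
```

```bash
python3 -c "
from h import *
st()"
```

```text
t 15.67 uvz-stop [ 0.1057 -0.0935  0.251 ] F [-2.1 -0.9  3. ] open 0.0080
 tool axes in stop: [ 1.e-04 -1.e-04 -1.e+00] [ 1.0e+00 -5.2e-03  1.0e-04] [-5.2e-03 -1.0e+00  1.0e-04] q [ 0.03  0.63  1.43 -0.    1.08 -0.07]
```

The wall is pinched at 8.0 mm with only about 2 N of side load. I'll firm the grip and lift.

Emit:
arm_command(
  rows=[
    [0, 0, 0, 0, 0, 0, 0],
    [0, 0, 0, 0, 0, 0, 0],
    [-0.003, 0, 0, 0, 0, 0, 0],
    [-0.005, 0, 0, 0, 0, 0, 0],
    [-0.01, 0, 0, 0, 0, 0, 0],
    [-0.01, 0, 0, 0, 0, 0, 0],
    [-0.01, 0, 0, 0, 0, 0, 0],
  ],
  newtons=25,
)

```text
clock: 16.25
tcp_pos: [0.5882, 0.1364, 0.29]
tool_rot: [0.473, 0.525, -0.473, 0.526]
force: [-0.5, -0.5, -2.5]
opening: 0.0077
```

```bash
python3 -c "
from h import *
st()"
```

```text
t 16.25 uvz-stop [ 0.1058 -0.0935  0.29  ] F [-0.5 -0.5 -2.5] open 0.0077
 tool axes in stop: [ 7.e-04  0.e+00 -1.e+00] [ 1.0e+00 -5.3e-03  7.0e-04] [-5.3e-03 -1.0e+00 -1.0e-04] q [ 0.03  0.59  1.39  0.    1.16 -0.07]
```

Emit:
arm_command(
  rows=[
    [-0.015, 0, 0, 0, 0, 0, 0],
    [-0.02, 0, 0, 0, 0, 0, 0],
    [-0.02, 0, 0, 0, 0, 0, 0],
    [-0.02, 0, 0, 0, 0, 0, 0],
    [-0.01, 0, 0, 0, 0, 0, 0],
    [0, 0, 0, 0, 0, 0, 0],
  ],
)

```text
clock: 16.75
tcp_pos: [0.5882, 0.1364, 0.3767]
tool_rot: [0.474, 0.524, -0.472, 0.527]
force: [0.3, -0.9, -2.5]
opening: 0.0077
```

```bash
python3 -c "
from h import *
st()
crop(capture('scene'),250,80,170,200,3,'pics/s2.png')"
```

```text
t 16.75 uvz-stop [ 0.1058 -0.0935  0.3767] F [ 0.2 -0.9 -2.5] open 0.0077
 tool axes in stop: [ 5.e-03 -2.e-04 -1.e+00] [ 1.     -0.0052  0.005 ] [-5.2e-03 -1.0e+00  2.0e-04] q [ 0.03  0.51  1.29  0.    1.34 -0.07]
```

View pics/s2.png

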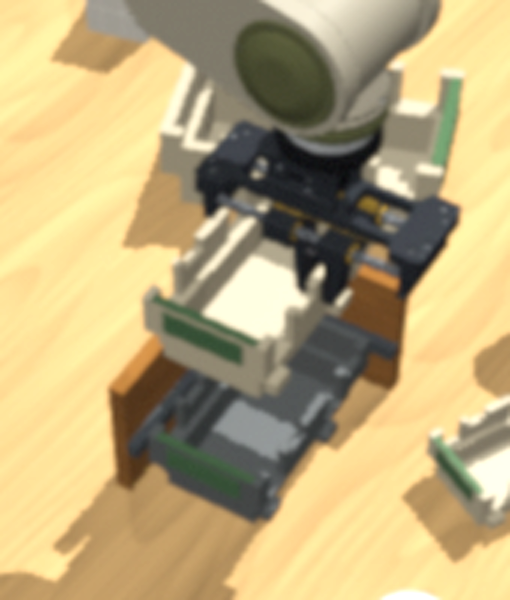

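The scene view shows the top bin lifted level, its green end at crop (205,335). The grey bottom bin is still in the corner. Next I carry it along -y, turn it a quarter and set it down.

Emit:
arm_command(
  rows=[
    [0, -0.0065, 0.02, 0, 0, 0, 0],
    [0, -0.0065, 0.04, 0, 0, 0, 0],
    [0, -0.0065, 0.04, 0, 0, 0, 0],
    [0, -0.0065, 0.04, 0, 0, 0, 0],
    [0, -0.0065, 0.04, 0, 0, 0, 0],
    [0, -0.0065, 0.04, 0, 0, 0, 0],
    [0, -0.0065, 0.04, 0, 0, 0, 0],
    [0, -0.0065, 0.04, 0, 0, 0, 0],
  ],
)

```text
clock: 17.47
tcp_pos: [0.5672, -0.1693, 0.3723]
tool_rot: [0.473, 0.526, -0.473, 0.525]
force: [-0.1, 0.1, -2.8]
opening: 0.0075
```

Emit:
arm_command(
  rows=[
    [0, 0, 0, 0.06, 0, 0, 0],
    [0, 0, 0, 0.11, 0, 0, 0],
    [0, 0, 0, 0.11, 0, 0, 0],
    [0, 0, 0, 0.11, 0, 0, 0],
    [0, 0, 0, 0.11, 0, 0, 0],
    [0, 0, 0, 0.11, 0, 0, 0],
    [0, 0, 0, 0.11, 0, 0, 0],
    [0, 0, 0, 0.11, 0, 0, 0],
  ],
)

```text
clock: 18.13
tcp_pos: [0.5677, -0.1674, 0.3721]
tool_rot: [-0.651, -0.276, 0.652, -0.275]
force: [-0.1, 0.6, -1.9]
opening: 0.0075
```

Emit:
arm_command(
  rows=[
    [0, 0, 0, 0.11, 0, 0, 0],
    [0, 0, 0, 0.11, 0, 0, 0],
    [0, 0, 0, 0.11, 0, 0, 0],
    [0, 0, 0, 0.11, 0, 0, 0],
    [0, 0, 0, 0.11, 0, 0, 0],
    [0, 0, 0, 0.11, 0, 0, 0],
    [0, 0, 0, 0.01, 0, 0, 0],
    [0, 0, 0, 0, 0, 0, 0],
  ],
)

```text
clock: 18.8
tcp_pos: [0.5677, -0.1674, 0.3726]
tool_rot: [-0.705, -0.038, 0.707, -0.038]
force: [1.0, -0.2, -2.2]
opening: 0.0079
```

```bash
python3 -c "
from h import *
go(.054,-.395,.213)"
```

```text
t 18.80 uvz-stop [ 0.0521 -0.3932  0.3726] F [ 1.  -0.3 -2.2] open 0.0079
 tool axes in stop: [-0.0017  0.0011 -1.    ] [-0.0027 -1.     -0.0011] [-1.      0.0027  0.0017] q [-0.48  0.49  1.33 -0.    1.33  0.98]
 shift tool [ 0.1596  0.0019 -0.0022]
```

Emit:
arm_command(
  rows=[
    [0.02, 0, 0, 0, 0, 0, 0],
    [0.03, 0, 0, 0, 0, 0, 0],
    [0.03, 0, 0, 0, 0, 0, 0],
    [0.03, 0, 0, 0, 0, 0, 0],
    [0.02, 0, 0, 0, 0, 0, 0],
    [0.01, 0, 0, 0, 0, 0, 0],
    [0.006, 0, 0, 0, 0, 0, 0],
    [0.004, 0, 0, 0, 0, 0, 0],
  ],
)

```text
clock: 19.47
tcp_pos: [0.5679, -0.1675, 0.2237]
tool_rot: [0.706, 0.037, -0.706, 0.038]
force: [0.4, -0.1, -2.8]
opening: 0.0076
```

Emit:
arm_command(
  rows=[
    [0.003, 0, 0, 0, 0, 0, 0],
    [0.003, 0, 0, 0, 0, 0, 0],
    [0.002, 0, 0, 0, 0, 0, 0],
    [0, 0, 0, 0, 0, 0, 0],
  ],
)

```text
clock: 19.8
tcp_pos: [0.5678, -0.1674, 0.2159]
tool_rot: [0.706, 0.037, -0.706, 0.037]
force: [0.0, 0.3, -2.1]
opening: 0.0077
```

```bash
python3 -c "
from h import *
st()"
```

```text
t 19.80 uvz-stop [ 0.0522 -0.3932  0.2159] F [ 0.   0.3 -2.1] open 0.0077
 tool axes in stop: [ 3.e-04 -2.e-04 -1.e+00] [-5.e-03 -1.e+00  2.e-04] [-1.e+00  5.e-03 -3.e-04] q [-0.48  0.66  1.49  0.    0.99  0.98]
```

Emit:
arm_command(
  rows=[
    [0.001, 0, 0, 0, 0, 0, 0],
    [0.001, 0, 0, 0, 0, 0, 0],
    [0.001, 0, 0, 0, 0, 0, 0],
    [0, 0, 0, 0, 0, 0, 0],
  ],
)

```text
clock: 20.13
tcp_pos: [0.5679, -0.1675, 0.2131]
tool_rot: [0.706, 0.037, -0.706, 0.037]
force: [-0.2, -1.4, -0.4]
opening: 0.0079
```

```bash
python3 -c "
from h import *
st()"
```

```text
t 20.13 uvz-stop [ 0.0522 -0.3933  0.2131] F [-0.3 -1.3 -0.4] open 0.0079
 tool axes in stop: [ 5.e-04 -3.e-04 -1.e+00] [-5.2e-03 -1.0e+00  3.0e-04] [-1.0e+00  5.2e-03 -5.0e-04] q [-0.48  0.66  1.49  0.    0.99  0.98]
```

Emit:
arm_command(
  rows=[
    [0.001, 0, 0, 0, 0, 0, 0],
    [0, 0, 0, 0, 0, 0, 0],
  ],
)

```text
clock: 20.3
tcp_pos: [0.5679, -0.1675, 0.213]
tool_rot: [0.706, 0.037, -0.706, 0.037]
force: [-4.4, 0.4, 9.6]
opening: 0.0074
```

```bash
python3 -c "
from h import *
st()"
```

```text
t 20.30 uvz-stop [ 0.0522 -0.3934  0.213 ] F [-4.4  0.9  9.6] open 0.0074
 tool axes in stop: [ 6.e-04 -5.e-04 -1.e+00] [-5.2e-03 -1.0e+00  5.0e-04] [-1.0e+00  5.2e-03 -6.0e-04] q [-0.48  0.66  1.49 -0.    0.99  0.98]
```

Emit:
arm_command(
  rows=[
    [0, 0, 0, 0, 0, 0, 0.2],
    [0, 0, 0, 0, 0, 0, 0.4],
    [0, 0, 0, 0, 0, 0, 0.45],
    [-0.02, 0, 0, 0, 0, 0, 0.45],
    [-0.03, 0, 0, 0, 0, 0, 0.45],
    [-0.03, 0, 0, 0, 0, 0, 0.45],
    [0, 0, 0, -0.06, 0, 0, 0.45],
    [0, 0, 0, -0.06, 0, 0, 0.45],
  ],
)

```text
clock: 20.97
tcp_pos: [0.568, -0.1675, 0.2936]
tool_rot: [0.703, 0.082, -0.701, 0.083]
force: [-0.4, 0.1, -0.5]
opening: 0.04
```

Emit:
arm_command(
  rows=[
    [0, 0, 0, -0.11, 0, 0, 0.45],
    [0, 0, 0, -0.11, 0, 0, 0.45],
    [0, 0, 0, -0.11, 0, 0, 0.45],
    [0, 0, 0, -0.11, 0, 0, 0.45],
    [0, 0, 0, -0.11, 0, 0, 0.45],
    [0, 0, 0, -0.11, 0, 0, 0.45],
    [0, 0, 0, -0.11, 0, 0, 0.45],
    [0, 0, 0, -0.11, 0, 0, 0.45],
  ],
)

```text
clock: 21.63
tcp_pos: [0.5678, -0.1674, 0.2916]
tool_rot: [-0.592, -0.387, 0.592, -0.387]
force: [0.4, 0.2, 0.9]
opening: 0.0395
```

Emit:
arm_command(
  rows=[
    [0, 0, 0, -0.11, 0, 0, 0.45],
    [0, 0, 0, -0.11, 0, 0, 0.45],
    [0, 0, 0, -0.11, 0, 0, 0.45],
    [0, 0, 0, -0.11, 0, 0, 0.45],
    [0, 0, 0, -0.11, 0, 0, 0.45],
    [0, 0, 0, -0.11, 0, 0, 0.45],
    [0, 0, 0, -0.11, 0, 0, 0.45],
    [0, 0, 0, -0.11, 0, 0, 0.45],
  ],
)

```text
clock: 22.3
tcp_pos: [0.5678, -0.1674, 0.2916]
tool_rot: [0.358, 0.61, -0.358, 0.61]
force: [0.5, 0.8, 0.9]
opening: 0.0396
```

Emit:
arm_command(
  rows=[
    [0, 0, 0, -0.11, 0, 0, 0.45],
    [0, 0, 0, -0.11, 0, 0, 0.45],
    [0, 0, 0, -0.11, 0, 0, 0.45],
    [0, 0, 0, -0.11, 0, 0, 0.45],
    [0, 0, 0, -0.11, 0, 0, 0.45],
    [0, 0, 0, -0.11, 0, 0, 0.45],
    [0, 0, 0, -0.11, 0, 0, 0.45],
    [0, 0, 0, -0.11, 0, 0, 0.45],
  ],
)

```text
clock: 22.97
tcp_pos: [0.5678, -0.1674, 0.2916]
tool_rot: [0.05, 0.705, -0.05, 0.705]
force: [-0.4, 0.9, 0.3]
opening: 0.0395
```

Emit:
arm_command(
  rows=[
    [0, 0, 0, -0.11, 0, 0, 0.45],
    [0, 0, 0, -0.11, 0, 0, 0.45],
    [0, 0, 0, -0.02, 0, 0, 0.45],
    [0, 0.02, 0, 0, 0, 0, 0.45],
    [0, 0.03, 0, 0, 0, 0, 0.45],
    [0, 0.03, 0, 0, 0, 0, 0.45],
    [0, 0.02, 0, 0, 0, 0, 0.45],
    [0, 0, 0, 0, 0, 0, 0.45],
  ],
)

```text
clock: 23.63
tcp_pos: [0.5569, -0.0649, 0.2918]
tool_rot: [-0.037, 0.706, 0.038, 0.706]
force: [-0.5, -0.1, -0.8]
opening: 0.0393
```

```bash
python3 -c "
from h import *
go(.0522,-.2934,.213)
im=capture('top');cv2.imwrite('pics/t3full.png',im[:,:,::-1]);crop(im,195,180,210,150,3.8,'pics/t3.png')"
```

```text
t 23.63 uvz-stop [ 0.0526 -0.2901  0.2918] F [-0.5 -0.1 -0.8] open 0.0393
 tool axes in stop: [-4.e-04  9.e-04 -1.e+00] [4.7e-03 1.0e+00 9.0e-04] [ 1.0e+00 -4.7e-03 -4.0e-04] q [-0.33  0.5   1.53  0.    1.11 -2.  ]
 shift tool [ 0.0788 -0.0033 -0.0004]
```

View pics/t3.png

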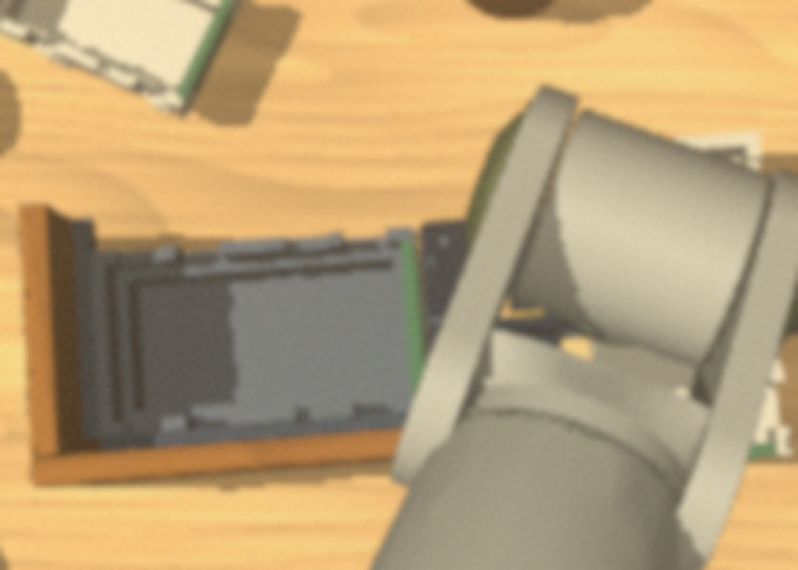

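The bottom bin is still in the corner and the top bin is upright on the counter behind the arm. I'll grasp its other long wall.

Emit:
arm_command(
  rows=[
    [0, -0.003, 0, 0, 0, 0, 0.45],
    [0.02, 0, 0, 0, 0, 0, 0.45],
    [0.03, 0, 0, 0, 0, 0, 0.45],
    [0.02, 0, 0, 0, 0, 0, 0.45],
    [0.0088, 0, 0, 0, 0, 0, 0.45],
    [0, 0, 0, 0, 0, 0, 0.3],
    [0, 0, 0, 0, 0, 0, 0.2],
  ],
  newtons=4,
)

```text
clock: 24.27
tcp_pos: [0.558, -0.0718, 0.2135]
tool_rot: [-0.037, 0.706, 0.036, 0.706]
force: [-0.0, -0.5, 0.2]
opening: 0.0285
```

Emit:
arm_command(
  rows=[
    [0, 0, 0, 0, 0, 0, 0.15],
    [0, 0, 0, 0, 0, 0, 0.1],
    [0, 0, 0, 0, 0, 0, 0.05],
    [0, 0, 0, 0, 0, 0, 0],
    [0, 0, 0, 0, 0, 0, 0],
    [0, 0, 0, 0, 0, 0, 0],
  ],
)

```text
clock: 24.77
tcp_pos: [0.5579, -0.0709, 0.214]
tool_rot: [-0.037, 0.706, 0.037, 0.707]
force: [-1.5, 0.9, 5.6]
opening: 0.0083
```

```bash
python3 -c "
from h import *
st()"
```

```text
t 24.77 uvz-stop [ 0.0529 -0.2962  0.214 ] F [-1.4  1.1  5.6] open 0.0083
 tool axes in stop: [ 1.6e-03 -6.0e-04 -1.0e+00] [ 5.1e-03  1.0e+00 -6.0e-04] [ 1.     -0.0051  0.0016] q [-0.33  0.61  1.59  0.    0.94 -2.01]
```

Emit:
arm_command(
  rows=[
    [0, 0, 0, 0, 0, 0, 0],
    [0, 0, 0, 0, 0, 0, 0],
    [-0.005, 0, 0, 0, 0, 0, 0],
    [-0.02, 0, 0, 0, 0, 0, 0],
    [-0.04, 0, 0, 0, 0, 0, 0],
    [-0.04, 0, 0, 0, 0, 0, 0],
    [-0.04, 0, 0, 0, 0, 0, 0],
    [-0.02, 0, 0, 0, 0, 0, 0],
  ],
  newtons=25,
)

```text
clock: 25.43
tcp_pos: [0.5575, -0.0709, 0.383]
tool_rot: [-0.038, 0.704, 0.036, 0.708]
force: [0.4, 0.2, -2.2]
opening: 0.0084
```

Emit:
arm_command(
  rows=[
    [0, 0, 0, 0.06, 0, 0, 0],
    [0, 0, 0, 0.11, 0, 0, 0],
    [0, 0, 0, 0.11, 0, 0, 0],
    [0, 0, 0, 0.11, 0, 0, 0],
    [0, 0, 0, 0.11, 0, 0, 0],
    [0, 0, 0, 0.11, 0, 0, 0],
    [0, 0, 0, 0.11, 0, 0, 0],
    [0, 0, 0, 0.11, 0, 0, 0],
  ],
)

```text
clock: 26.1
tcp_pos: [0.5575, -0.071, 0.3779]
tool_rot: [0.266, 0.656, -0.266, 0.655]
force: [0.6, 0.2, -2.0]
opening: 0.0077
```

Emit:
arm_command(
  rows=[
    [0, 0, 0, 0.11, 0, 0, 0],
    [0, 0, 0, 0.11, 0, 0, 0],
    [0, 0, 0, 0.11, 0, 0, 0],
    [0, 0, 0, 0.11, 0, 0, 0],
    [0, 0, 0, 0.11, 0, 0, 0],
    [0, 0, 0, 0.11, 0, 0, 0],
    [0, 0, 0, 0.01, 0, 0, 0],
    [0, 0, 0, 0, 0, 0, 0],
  ],
)

```text
clock: 26.77
tcp_pos: [0.5575, -0.071, 0.3779]
tool_rot: [0.472, 0.526, -0.473, 0.526]
force: [-0.6, 1.0, -2.2]
opening: 0.0076
```

```bash
python3 -c "
from h import *
go(.1057,-.0922,.375)"
```

```text
t 26.77 uvz-stop [ 0.0526 -0.2962  0.3779] F [-0.5  1.  -2.2] open 0.0076
 tool axes in stop: [-3.e-04 -0.e+00 -1.e+00] [ 1.0e+00 -2.6e-03 -3.0e-04] [-0.0026 -1.      0.    ] q [-0.34  0.42  1.42 -0.    1.3  -0.44]
 shift tool [ 0.0029  0.0526 -0.2042]
```

Emit:
arm_command(
  rows=[
    [0, 0.0086, -0.024, 0, 0, 0, 0],
    [0, 0.0088, -0.036, 0, 0, 0, 0],
    [0, 0.0088, -0.036, 0, 0, 0, 0],
    [0, 0.0088, -0.036, 0, 0, 0, 0],
    [0, 0.0088, -0.036, 0, 0, 0, 0],
    [0, 0.0088, -0.036, 0, 0, 0, 0],
    [0, 0, 0, 0, 0, 0, 0],
    [0, 0, 0, 0, 0, 0, 0],
  ],
)

```text
clock: 27.43
tcp_pos: [0.5884, 0.139, 0.3776]
tool_rot: [0.471, 0.527, -0.472, 0.527]
force: [-1.0, 0.6, -2.6]
opening: 0.0077
```

Emit:
arm_command(
  rows=[
    [0.01, 0, 0, 0, 0, 0, 0],
    [0.02, 0, 0, 0, 0, 0, 0],
    [0.02, 0, 0, 0, 0, 0, 0],
    [0.015, 0, 0, 0, 0, 0, 0],
    [0.005, 0, 0, 0, 0, 0, 0],
    [0, 0, 0, 0, 0, 0, 0],
    [0, 0, 0, 0, 0, 0, 0],
    [0, 0, 0, 0, 0, 0, 0],
  ],
)

```text
clock: 28.1
tcp_pos: [0.5888, 0.137, 0.309]
tool_rot: [0.474, 0.525, -0.473, 0.526]
force: [-0.7, -0.1, -1.5]
opening: 0.008
```

```bash
python3 -c "
from h import *
go(.1057,-.0922,.285)
crop(capture('scene'),250,80,170,200,3,'pics/s3.png')"
```

```text
t 28.10 uvz-stop [ 0.1065 -0.093   0.309 ] F [-0.7 -0.1 -1.5] open 0.0080
 tool axes in stop: [ 1.9e-03 -2.0e-04 -1.0e+00] [ 1.     -0.0054  0.0019] [-5.4e-03 -1.0e+00  2.0e-04] q [ 0.04  0.57  1.37 -0.    1.2  -0.07]
 shift tool [ 0.024  -0.0009 -0.0008]
```

View pics/s3.png

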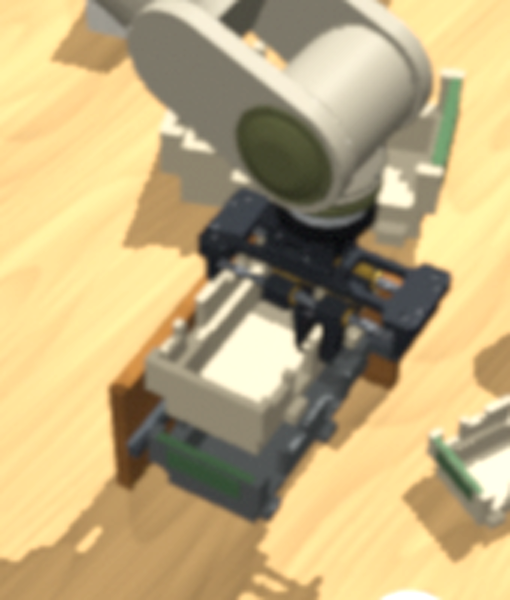

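The scene view shows the turned bin level over the bottom one: plain end at the front, the bottom bin's green end still at crop (200,460), and the bystanders away. I'll correct by 0.8 mm and lower slowly.

Emit:
arm_command(
  rows=[
    [0, -0.0008, -0.0008, 0, 0, 0, 0],
    [0.006, 0, 0, 0, 0, 0, 0],
    [0.006, 0, 0, 0, 0, 0, 0],
    [0.005, 0, 0, 0, 0, 0, 0],
    [0.004, 0, 0, 0, 0, 0, 0],
    [0.002, 0, 0, 0, 0, 0, 0],
    [0, 0, 0, 0, 0, 0, 0],
  ],
)

```text
clock: 28.73
tcp_pos: [0.5877, 0.1381, 0.2842]
tool_rot: [0.473, 0.526, -0.473, 0.525]
force: [-0.5, 0.4, -1.9]
opening: 0.0078
```

```bash
python3 -c "
from h import *
st()"
```

```text
t 28.73 uvz-stop [ 0.1055 -0.0917  0.2842] F [-0.4  0.5 -1.9] open 0.0078
 tool axes in stop: [-1.1e-03  1.0e-04 -1.0e+00] [ 1.     -0.0053 -0.0011] [-5.3e-03 -1.0e+00 -1.0e-04] q [ 0.04  0.59  1.4   0.    1.15 -0.07]
```

Emit:
arm_command(
  rows=[
    [0.001, 0, 0, 0, 0, 0, 0],
    [0.001, 0, 0, 0, 0, 0, 0],
    [0.001, 0, 0, 0, 0, 0, 0],
    [0, 0, 0, 0, 0, 0, 0],
  ],
)

```text
clock: 29.07
tcp_pos: [0.5877, 0.1381, 0.2818]
tool_rot: [0.473, 0.526, -0.473, 0.525]
force: [0.3, 0.7, -3.6]
opening: 0.0075
```

```bash
python3 -c "
from h import *
st()"
```

```text
t 29.07 uvz-stop [ 0.1055 -0.0917  0.2818] F [ 0.3  0.7 -3.6] open 0.0075
 tool axes in stop: [-1.e-04  0.e+00 -1.e+00] [ 1.0e+00 -5.2e-03 -1.0e-04] [-0.0052 -1.     -0.    ] q [ 0.04  0.6   1.4  -0.    1.14 -0.07]
```

No rim contact below 0.2835, so the feet are entering the cuts. I'll continue down.

Emit:
arm_command(
  rows=[
    [0.001, 0, 0, 0, 0, 0, 0],
    [0.001, 0, 0, 0, 0, 0, 0],
    [0.001, 0, 0, 0, 0, 0, 0],
    [0, 0, 0, 0, 0, 0, 0],
  ],
)

```text
clock: 29.4
tcp_pos: [0.5877, 0.1381, 0.2787]
tool_rot: [0.473, 0.526, -0.473, 0.525]
force: [0.1, 0.0, -2.6]
opening: 0.0078
```

Emit:
arm_command(
  rows=[
    [0.001, 0, 0, 0, 0, 0, 0],
    [0.001, 0, 0, 0, 0, 0, 0],
    [0.001, 0, 0, 0, 0, 0, 0],
    [0, 0, 0, 0, 0, 0, 0],
  ],
)

```text
clock: 29.73
tcp_pos: [0.5877, 0.1381, 0.2757]
tool_rot: [0.473, 0.526, -0.473, 0.525]
force: [-0.5, -0.6, -3.6]
opening: 0.0077
```

Emit:
arm_command(
  rows=[
    [0.001, 0, 0, 0, 0, 0, 0],
    [0, 0, 0, 0, 0, 0, 0],
  ],
)

```text
clock: 29.9
tcp_pos: [0.5877, 0.1382, 0.2748]
tool_rot: [0.473, 0.526, -0.473, 0.525]
force: [-0.3, 0.4, -3.0]
opening: 0.0078
```

```bash
python3 -c "
from h import *
st()"
```

```text
t 29.90 uvz-stop [ 0.1055 -0.0917  0.2748] F [-0.3  0.4 -3. ] open 0.0078
 tool axes in stop: [-2.e-04  0.e+00 -1.e+00] [ 1.0e+00 -5.2e-03 -2.0e-04] [-0.0052 -1.     -0.    ] q [ 0.04  0.61  1.41  0.    1.13 -0.07]
```

Emit:
arm_command(
  rows=[
    [0.0007, 0, 0, 0, 0, 0, 0],
    [0, 0, 0, 0, 0, 0, 0],
  ],
)

```text
clock: 30.07
tcp_pos: [0.5877, 0.1381, 0.2742]
tool_rot: [0.473, 0.525, -0.473, 0.526]
force: [-0.2, 0.2, -1.9]
opening: 0.0075
```

Emit:
arm_command(
  rows=[
    [0.0007, 0, 0, 0, 0, 0, 0],
    [0, 0, 0, 0, 0, 0, 0],
  ],
)

```text
clock: 30.23
tcp_pos: [0.5878, 0.1382, 0.274]
tool_rot: [0.473, 0.525, -0.473, 0.526]
force: [-0.4, 1.1, 1.8]
opening: 0.0076
```

```bash
python3 -c "
from h import *
st()"
```

```text
t 30.23 uvz-stop [ 0.1056 -0.0917  0.274 ] F [-0.3  1.2  1.8] open 0.0076
 tool axes in stop: [ 6.e-04 -1.e-04 -1.e+00] [ 1.0e+00 -5.2e-03  6.0e-04] [-5.2e-03 -1.0e+00  1.0e-04] q [ 0.04  0.61  1.41 -0.    1.13 -0.07]
```

It touches down at 0.274, as expected for the feet on the ledges. I'll release and withdraw upward.

Emit:
arm_command(
  rows=[
    [0, 0, 0, 0, 0, 0, 0.15],
    [0, 0, 0, 0, 0, 0, 0.25],
    [0, 0, 0, 0, 0, 0, 0.35],
    [0, 0, 0, 0, 0, 0, 0.4],
    [-0.01, 0, 0, 0, 0, 0, 0.4],
    [-0.03, 0, 0, 0, 0, 0, 0.4],
    [-0.04, 0, 0, 0, 0, 0, 0.4],
    [-0.04, 0, 0, 0, 0, 0, 0.4],
  ],
)

```text
clock: 30.9
tcp_pos: [0.5874, 0.1381, 0.3954]
tool_rot: [0.473, 0.526, -0.473, 0.525]
force: [1.2, 0.3, -0.4]
opening: 0.0353
```

Emit:
arm_command(
  rows=[
    [0, 0, 0.04, 0, 0, 0, 0.4],
    [0, 0, 0.04, 0, 0, 0, 0.4],
    [0, 0, 0.04, 0, 0, 0, 0.4],
    [0, 0, 0.04, 0, 0, 0, 0.4],
    [0, 0, 0.04, 0, 0, 0, 0.4],
    [0, 0, 0.04, 0, 0, 0, 0.4],
    [0, 0, 0.04, 0, 0, 0, 0.4],
    [0, 0, 0.04, 0, 0, 0, 0.4],
  ],
)

```text
clock: 31.57
tcp_pos: [0.6209, -0.182, 0.3945]
tool_rot: [0.473, 0.525, -0.473, 0.526]
force: [0.8, 0.4, -0.2]
opening: 0.0353
```

```bash
python3 -c "
from h import *
st()
a=capture('top');b=capture('scene')
cv2.imwrite('pics/f_top.png',a[:,:,::-1]);cv2.imwrite('pics/f_scene.png',b[:,:,::-1])
crop(a,195,220,130,95,6,'pics/x.png');crop(b,280,140,115,120,5,'pics/y.png')
x=cv2.imread('pics/x.png');y=cv2.imread('pics/y.png')
x=cv2.resize(x,(460,336));y=cv2.resize(y,(340,355));o=np.zeros((360,800,3),np.uint8);o[:336,:460]=x;o[:355,460:]=y;cv2.imwrite('pics/final.png',o)
p=cv2.imread('pics/top0.png').astype(int);d=np.abs(p-a[:,:,::-1]).max(2)
for n,(cx,cy) in dict(jar=(330,163),goblet=(142,203),bottle=(505,218)).items(): print(n,(d[cy-25:cy+25,cx-28:cx+28]>40).sum())
"
```

```text
t 31.57 uvz-stop [ 0.1034 -0.4136  0.3945] F [ 0.8  0.3 -0.2] open 0.0353
 tool axes in stop: [ 7.e-04 -4.e-04 -1.e+00] [ 1.0e+00 -5.3e-03  7.0e-04] [-5.3e-03 -1.0e+00  4.0e-04] q [-0.47  0.6   1.1   0.    1.45 -0.57]
jar 0
goblet 0
bottle 1031
```

View pics/final.png

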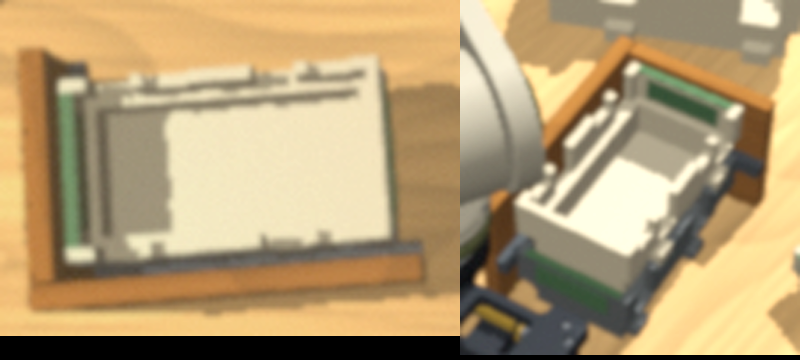

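The final views show the top bin with its green end at the short panel and the bottom bin's green end at the front. I'll move the arm off the bottle's line of sight and check the numbers.

Emit:
arm_command(
  rows=[
    [-0.03, -0.03, 0, 0, 0, 0, 0.4],
    [0, -0.04, 0, 0, 0, 0, 0.4],
    [0, -0.04, 0, 0, 0, 0, 0.4],
    [0, -0.04, 0, 0, 0, 0, 0.4],
    [0, -0.04, 0, 0, 0, 0, 0.4],
    [0, 0, 0, 0, 0, 0, 0.4],
  ],
)

```text
clock: 32.17
tcp_pos: [0.4283, -0.199, 0.4234]
tool_rot: [0.473, 0.526, -0.474, 0.524]
force: [0.4, -0.5, 0.8]
opening: 0.0353
```

Run:
```python
from h import *
s,_,_=st()
a=capture('top');b=capture('scene');cv2.imwrite('pics/g_top.png',a[:,:,::-1])
p=cv2.imread('pics/top0.png').astype(int);d=np.abs(p-a[:,:,::-1]).max(2)
q=cv2.imread('pics/scene0.png').astype(int);e=np.abs(q-b[:,:,::-1]).max(2)
for n,(cx,cy) in dict(jar=(330,163),goblet=(142,203),bottle=(505,218)).items(): print(n,(d[cy-25:cy+25,cx-28:cx+28]>40).sum())
for n,(cx,cy) in dict(jar=(386,300),goblet=(440,170),bottle=(226,402)).items(): print('scene',n,(e[cy-25:cy+25,cx-20:cx+20]>40).sum())
# shift of bottom bin's green end since lift (s2 crop, 3x from 250,80)
crop(b,250,80,170,200,3,'pics/s4.png')
g=[cv2.imread(f'pics/{k}.png')[425:520,150:285,1].astype(np.float32) for k in('s2','s3','s4')]
w=cv2.createHanningWindow(g[0].shape[::-1],cv2.CV_32F)
for k in(1,2): print('lower shift px(full res) vs s2',np.array(cv2.phaseCorrelate(g[0],g[k],w)[0])/3)
# edges: top bin rim z=.130, in final picture
G=cv2.GaussianBlur(a[:,:,0],(3,3),0).astype(np.float32)
def P(u,v,z): return proj('top',np.r_[EX*(u+U0)+EY*(v+V0),z])
def edge(A,B,z,nm,im=G):
    A0,B0=P(*A,z),P(*B,z); dr=(B0-A0)/np.linalg.norm(B0-A0); n=np.array([-dr[1],dr[0]]); o=np.arange(-3,3.01,.1); W=[]
    for t in np.linspace(0.05,.95,40):
        m=(A0+t*(B0-A0))[:,None]+n[:,None]*o
        v=cv2.remap(im,m[0].astype(np.float32)[None],m[1].astype(np.float32)[None],cv2.INTER_CUBIC)[0]
        x=m[:,np.abs(np.gradient(v)).argmax()]; r=ray('top',x,z); W.append((r[:2]@EX-U0,r[:2]@EY-V0))
    W=np.array(W); ax=0 if abs(A[0]-B[0])<.05 else 1; k=np.polyfit(W[:,1-ax],W[:,ax],1)
    print(nm,'median %.4f slope %.4f'%(np.median(W[:,ax]),k[0]))
edge((.108,-.075),(.108,-.112),.130,'top +u rim(mid)')
edge((0,-.19),(.108,-.19),.130,'top -v rim')
edge((0.01,.003),(.1,.003),.130,'top +v rim')
t3=cv2.GaussianBlur(cv2.imread('pics/t3full.png')[:,:,2],(3,3),0).astype(np.float32)
edge((.108,-.075),(.108,-.112),.070,'lower +u rim(mid) t3',t3)
edge((.02,-.19),(.1,-.19),.070,'lower green end t3',t3)
edge((.02,-.19),(.1,-.19),.070,'lower green end now')
```

```text
t 32.17 uvz-stop [-0.0899 -0.4093  0.4234] F [ 0.4 -0.6  0.8] open 0.0353
 tool axes in stop: [-2.e-03  9.e-04 -1.e+00] [ 1.     -0.0068 -0.0021] [-6.8e-03 -1.0e+00 -9.0e-04] q [-0.68  0.18  1.62 -0.    1.35 -0.79]
jar 0
goblet 0
bottle 0
scene jar 0
scene goblet 0
scene bottle 0
lower shift px(full res) vs s2 [0.1593463  0.05424082]
lower shift px(full res) vs s2 [0.1817811  0.04096496]
top +u rim(mid) median 0.1023 slope 0.0229
top -v rim median -0.1877 slope -0.0050
top +v rim median 0.0092 slope 0.0024
lower +u rim(mid) t3 median 0.1096 slope 0.0477
lower green end t3 median -0.1948 slope -0.0110
lower green end now median -0.1858 slope -0.0097
```

```bash
python3 -c "
from station import *
print(finish_job())"
```

```text
the job is handed in; nothing more can be done
None
```

The job is handed in at 32.2 s of the 72 s allowed. The bottom bin is in the corner, with the top bin turned half a turn and its feet on the ledges.

**What I did**
- **Sliding home:** I pushed the nested pair onto both rails and repeated each push as a check. The pushes peaked at about 10–17 N; the first check push on the long side met the wall faster than intended, at about 13 N along the push.
- **Turning:** I pinched the top bin's open long wall, lifted it, turned it a quarter and set it on the free counter. I then took the opposite wall, turned it another quarter and lowered it onto the ledges. Touchdown was within 1 mm of the expected ledge height, at about 2 N.

**Last checks**
- **Bottom bin:** it has not moved noticeably since the lift (shift under 0.2 px). In the last picture its green end is within 1 mm of where the finger touched it when home.
- **Top bin:** the final pictures show its green end opposite the bottom bin's and the bin seated level.
- **Bystanders:** the bottle, jar and goblet show no change in either camera. The robot ends clear of everything.

**Checks that disagreed**
- The rail positions found by touch differed from the camera's by about 1.5 mm and 3 mm; I went by touch.
- Some of the image edge fits on the rims were off by 5–9 mm. I took these as wrong edges picked up and did not rely on them. They include the bottom bin's green end in a mid-job picture, with the gripper beside it.
- During the first push the gripper was lifted about 4 mm with about 4.5 N upward, cause not found. Raising it 6 mm cleared it.

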